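# Set the wafer case out for the guests

### The arm

A 6-joint arm with a two-finger parallel gripper is mounted at the origin on a cart in front of the work surface, level with it; the furniture and walls round the work are solid. World frame = base frame: x ahead of the robot, y to its left, z up, the work surface at z = 0. Lengths are in mm, angles in rad, forces in N, time in s.
With the tool pointing down it reaches from about 300 to 775 mm from the base axis. Payload 14.6 kg.
Tool frame: the origin (TCP) lies at the very end of the fingers, on their centre line; the grasp point (between the pads) lies 19 mm behind it; z points along the fingers, y is the line along which they close (so a half turn about z gives the same grasp; the last joint's range is limited). The gripper opens to 94 mm and grips with 3 to 60 N. Pads are 16 mm wide; open, the fingers measure 119 mm over their backs; the gripper's body (75 mm by 177 mm) begins 78 mm behind the grasp point.
Start: joints at [1.13, 0.3, 1.521, -0, 1.321, -0.067], TCP at [200.832, 512.011, 205.446] pointing down, gripper open.
Joint ranges: [-3.03, 3.03], [-0.79, 2.21], [0.23, 2.52], [-1.04, 4.18], [0, 3.07], [-2.55, 2.55]. Speed limits (rad/s): [2.22, 2.22, 2.57, 3.14, 3.14, 3.14].

### API

Orientations are given as a unit quaternion [w, x, y, z].
In Python, from workcell import r gives the robot as it stands.
- The arm moves only by the shell command python3 -m pendant 'ROWS' [OPENING] [FORCE]. ROWS is JSON, a list of rows, each an object of numbers: "tx", "ty", "tz": the shift along the tool's x, y, z in units of 50 cm (1.0 is 50 cm); "ax", "ay", "az": the turn, a rotation vector about the tool's x, y, z in units of 2 rad (1.0 is 2 rad). A call has 1 to 5 rows; each row is the pose to reach, as a shift and turn from the pose commanded when the call began, along the tool's axes at that moment; what a row does not reach only later rows make up. A row lasts 1/10 s, in which the tool goes at most 50 mm and 8.59 degrees, less where a joint would pass 70% of its speed; a pose out of reach is approached as far as the arm can. A call with a number of a shift or a turn outside -1 to 1 is refused whole. A call with a gripper value outside its range is refused whole. OPENING is the opening, from -1 (shut) to 1 (fully open), set as the call begins (- or left out, the last holds). The fingers move at their own pace and stop on an object; FORCE is the grip in N (left out, the last holds). Time passes only in rows, so rows that repeat a pose let the fingers close. It gives the time, the measured TCP pose, the force, the opening and the grip force at its end, in the units of the state.
- r.read_state(): the state, without advancing time (a new reading comes with each control period).
- r.camera(name): name is "scene" or "top"; returns a dict with "frame" (400x640x3 uint8, blue, green, red), "fx", "fy", "cx", "cy" (pixels), "D" ([k1, k2, p1, p2, k3] as OpenCV has them; the pictures are not rectified), "R" (3x3) and "t" (3): a world point X has camera coordinates R X + t. Camera axes: x right, y down, z forward; pixel columns grow to the right and rows downward; lengths in mm; the calibration is good to about 2 mm. A picture is of the moment at which its call begins. There is no depth.
- r.finish_job(): hands the job in; it is judged then, once.
The state is a dict: "time_s": time; "qpos": joint angles; "dq": joint speeds; "joint_torque": joint torques, N m; "ee_pos": TCP position; "tool_rot": TCP orientation; "ft_force": force on the tool from outside, world axes, zero at the start; "ft_torque": the same for the moment, N m; "grip_width": finger opening in mm; "grip_force": force on a finger pad.
Only numpy, scipy, OpenCV 4.12 (cv2) and the standard library are available. Lean on these libraries where they do the work, as an engineer would, in place of code of your own. Each camera call takes 0.05 s, during which the arm holds its last target. There are 200 camera calls.

### The job

Get the wafer case ready for coffee service: raise its stiff-hinged lid to 50 degrees above closed, where it stays by itself as a guard over the wafers, and lay the packet that is still out on the cloth flat on the floor of the empty bay under the lid, lengthwise from front to back like the two in the other bay. Do not shift the case, and leave the bell, the mills and the tumbler standing where they are.

Things in the scene. Friction and masses are not known exactly. Their poses are not given: they have to be found in the camera images.
- case: Loose wooden presentation case, 2.4 kg, 176 mm deep (x) by 224 wide (y), walls 8 mm thick and 42 mm high, framed clear lid on top. Origin: centre of its underside; x points from its front (lip, robot side) to the hinges, z up. Inner floor 12 mm up. A divider 8 mm thick along x, top 35 mm up, makes two bays of 160 (x) by 100 mm (y): the one at +y is empty, the one at -y holds two packets.
- lid (a joint): Angle of the lid in rad: 0 closed, grows as it is raised, 50 degrees is 0.873, end stop at 1.05 (60 degrees). Lid 180 mm from hinge axis to front edge (finger strip extra), 224 mm wide, 10 mm thick, about 0.26 kg. It turns about the case's far top edge (x = +88, z = 42 mm in the case's frame, axis along y). Stiff hinges (about 0.8 N m) hold it at any angle; it may start slightly ajar.
- lid_hinge (a point): Middle of the hinge axis, on the case (its axes are the case's)
- lid_lip (a point): Middle of the rolled free rim of the lid's steel finger strip; moves with the lid. The strip (3 mm thick, 28 mm long, full width) starts at the lid's front edge, 4 mm before the case's front face, and is bent up 40 degrees; the lid's other edges are flush, so it is lifted from beneath the strip with a tilted tool. x points to the hinge, z out of the lid's top.
- empty_bay (a point): Centre of the floor of the empty bay (at +y of the divider), 12 mm above the case's underside; axes as the case's
- filled_bay (a point): Centre of the floor of the bay at -y, which holds two packets; axes as the case's
- packet: The packet still out on the cloth: white wrapped wafer packet, 40 mm (its x) by 88 mm (its y, lengthwise) by 14 mm high, 14 g. Origin: centre of its underside
- packet_a: Like packet, lying lengthwise in the filled bay, on the side of the divider
- packet_b: Like packet, lying lengthwise in the filled bay, on the side of the outer wall
- bell: Counter bell, 75 mm across, 57 mm high; bystander; it and the packet may stand on either side of the case. Origin: centre of its underside
- pepper: Dark wooden mill, 57 mm across, 174 mm high; bystander. Origin: centre of its underside
- salt: Light wooden mill, 57 mm across, 162 mm high; bystander. Origin: centre of its underside
- tumbler: Leaning water tumbler, 90 by 100 mm, 114 mm high; bystander. Origin: centre of its underside
Not all that is in view belongs to the job. What is shaped like the packet but green or turquoise is not meant.

How it is judged:
By the outcome, as a careful person would: the job done as asked, in the order asked, and still so for the second after the job is handed in, with the robot touching nothing.
It also fails if it takes over 64 s, if anything falls off the work surface, if the arm or the gripper's body presses on something with over 40 N, if the wrist force passes 120 N, or if a joint passes its speed limit or range.

## Working session

There is one attempt and no reset: what is moved stays moved. The work goes in short steps, Python scripts to look and compute and a shell command to move; the robot and the scene stay as the last step left them, time stands still between calls to the robot, and variables do not carry over. Pictures are saved under pics/ and viewed, at most 10 in all, crops included, and the job is handed in when it is done.

```bash
mkdir -p pics; ls; python3 - <<'E'
from workcell import r
import cv2
s=r.read_state();print(s)
for n in("scene","top"):
    c=r.camera(n);cv2.imwrite(f"pics/{n}0.png",c["frame"]);print(n,{k:(v if k!="frame" else 0) for k,v in c.items()})
E
```

```text
pics
{'time_s': 0.0, 'qpos': array([ 1.13042385e+00,  3.00467371e-01,  1.52160497e+00,  1.70890361e-05,
        1.32070088e+00, -6.65899736e-02]), 'dq': array([-0.00105846, -0.00132534, -0.00036668, -0.00126807,  0.00063625,
        0.00041586]), 'joint_torque': array([ 4.48531136e-03, -5.31849360e+01, -3.52722681e+01,  7.09970389e-02,
        2.46166351e-02, -9.72675525e-05]), 'ee_pos': array([200.70339361, 511.77906752, 204.87827195]), 'tool_rot': array([-1.56041543e-04,  1.85807233e-01,  9.82586039e-01, -5.69345360e-04]), 'ft_force': array([ 0.91160892,  0.21930799, -0.03316866]), 'ft_torque': array([-0.01226802, -0.05387238,  0.02864893]), 'grip_force': 0.0, 'grip_width': 94.06219507874412}
scene {'frame': 0, 'fx': 496.0558755735528, 'fy': 496.0558755735528, 'cx': 316.3838640803209, 'cy': 193.85576024913917, 'D': array([0.00174942, 0.        , 0.        , 0.        , 0.        ]), 'R': array([[ 0.88313576, -0.46846452, -0.02474311],
       [-0.26311631, -0.45097265, -0.85287366],
       [ 0.38838258,  0.75971354, -0.52153073]]), 't': array([-481.117115  ,  201.71644955, 1277.25345835])}
top {'frame': 0, 'fx': 476.9519276334823, 'fy': 476.9519276334823, 'cx': 316.06702466536035, 'cy': 205.13704372895717, 'D': array([0.04908749, 0.        , 0.        , 0.        , 0.        ]), 'R': array([[-0.01638421, -0.99965453, -0.02055176],
       [-0.99643694,  0.01802537, -0.08239247],
       [ 0.08273446,  0.0191286 , -0.99638803]]), 't': array([ -10.93527352,  562.7220653 , 1385.64277261])}
```

View pics/scene0.png

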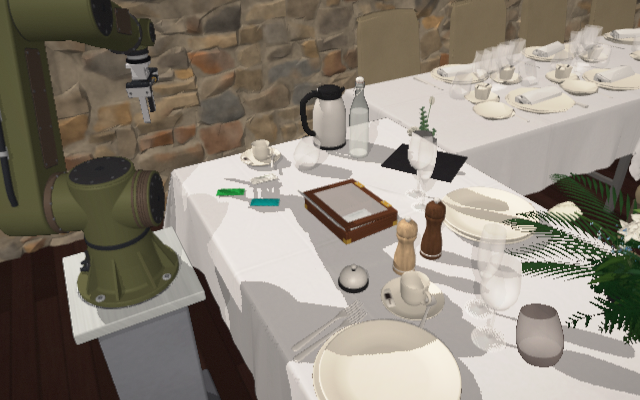

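View pics/top0.png

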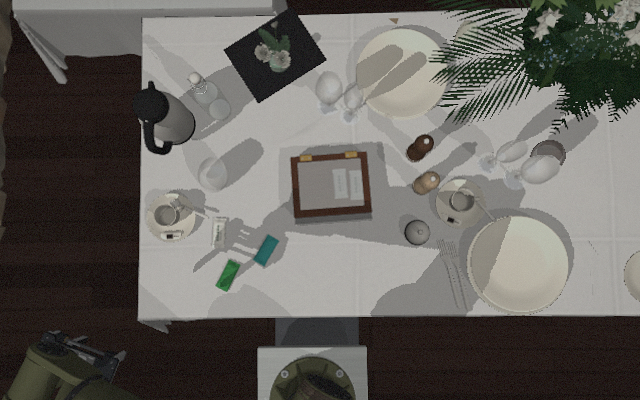

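The case is around (331,185) in the top view and (350,210) in the scene view. The bell is at (417,232), the mills at (422,147) and (427,182), and the decoys at (228,275) and (266,250). A white object at (219,232) looks like the packet, so I'll zoom in on it.

```bash
python3 - <<'E'
import cv2,numpy as np
a=cv2.imread("pics/top0.png")[140:300,180:380];b=cv2.imread("pics/scene0.png")[150:250,210:410]
a=cv2.resize(a,None,fx=4,fy=4,interpolation=cv2.INTER_CUBIC)[:,:800][:600];b=cv2.resize(b,None,fx=4,fy=4,interpolation=cv2.INTER_CUBIC)
cv2.imwrite("pics/ta.png",a);cv2.imwrite("pics/sb.png",b)
E
```

```text
(no output)
```

View pics/ta.png

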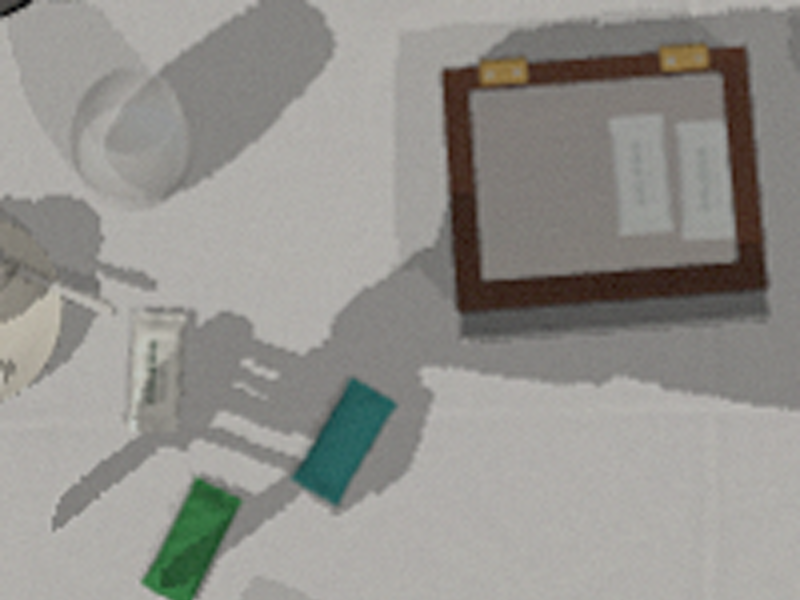

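View pics/sb.png

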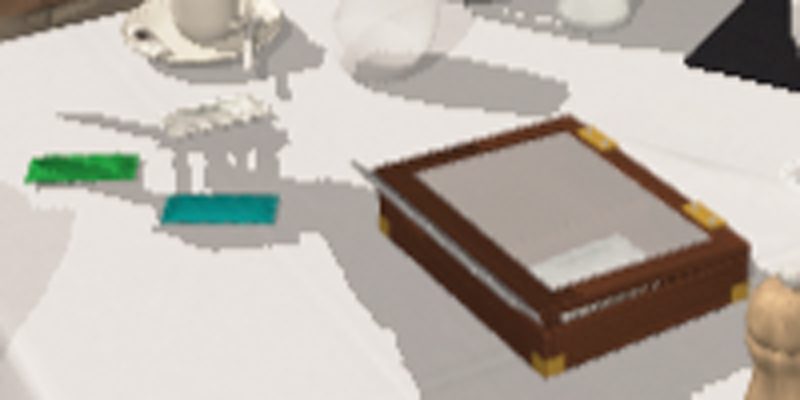

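The top crop shows the lid with corners near (443,70), (746,47), (767,287) and (460,312). The packet's corners are near (135,308), (190,310), (180,430) and (128,428). The scene crop shows the lid slightly ajar. Next I'll triangulate these points.

```bash
cat > h.py <<'E'
import numpy as np,cv2
from workcell import r
def ray(c,uv):
    K=np.array([[c["fx"],0,c["cx"]],[0,c["fy"],c["cy"]],[0,0,1]])
    p=cv2.undistortPoints(np.array([[uv]],float),K,c["D"])[0,0]
    d=c["R"].T@np.array([p[0],p[1],1]);return -c["R"].T@c["t"],d/np.linalg.norm(d)
def plane(c,uv,z):
    o,d=ray(c,uv);return o+d*(z-o[2])/d[2]
def tri(c1,p1,c2,p2):
    o1,d1=ray(c1,p1);o2,d2=ray(c2,p2)
    s=np.linalg.lstsq(np.c_[d1,-d2],o2-o1,rcond=None)[0]
    a,b=o1+d1*s[0],o2+d2*s[1];return (a+b)/2,np.linalg.norm(a-b)
def proj(c,X):
    K=np.array([[c["fx"],0,c["cx"]],[0,c["fy"],c["cy"]],[0,0,1]])
    return cv2.projectPoints(np.array(X,float).reshape(-1,3),cv2.Rodrigues(c["R"])[0],c["t"],K,c["D"])[0][:,0]
E
python3 - <<'E'
from h import *
np.set_printoptions(precision=1,suppress=True)
T,S=r.camera("top"),r.camera("scene")
ta=lambda x,y:(180+x/4-.375,140+y/4-.375)
sb=lambda x,y:(210+x/4-.375,150+y/4-.375)
for n,a,b in [("HL",(443,70),(572,115)),("HR",(746,47),(748,240)),("FR",(767,287),(556,322)),("FL",(460,312),(378,172)),("packet c",(158,369),(217,116)),("teal",(345,442),(220,208))]:
    X,e=tri(T,ta(*a),S,sb(*b));print(n,X,"err%.1f"%e)
print("base FL,FR,HR",[plane(S,sb(*p),0) for p in((383,235),(548,375),(748,300))])
P=[plane(T,ta(*p),14) for p in((135,308),(190,310),(180,430),(128,428))]
print("pack",*P,"sizes",[np.linalg.norm(P[i]-P[i-1]) for i in range(4)],np.mean(P,0))
# saturation mask of packet by texture
f=T["frame"];print(f[214:252,208:232].min(2)[::2])
E
```

```text
HL [702.6  51.6  49.7] err0.4
HR [ 713.5 -169.    53.8] err1.3
FR [ 542.6 -182.1   51.5] err7.7
FL [525.5  40.7  57.1] err1.8
packet c [488.8 271.    2.6] err0.9
teal [432.4 131.1   5.5] err0.2
base FL,FR,HR [array([528.4,  40.8,   0. ]), array([ 547. , -172.6,    0. ]), array([ 717.4, -167.7,    0. ])]
pack [534.5 285.5  14. ] [532.2 244.6  14. ] [443.6 252.   14. ] [445.7 290.4  14. ] sizes [np.float64(88.88366704412361), np.float64(40.95275885328878), np.float64(88.99111679205953), np.float64(38.5090500158529)] [489.  268.1  14. ]
[[170 171 171 167 167 170 170 172 171 170 170 170 171 170 171 170 171 172
  169 171 172 172 170 164]
 [153 170 171 173 163 163 164 168 155 152 156 152 155 159 158 155 161 156
  165 163 165 170 173 168]
 [142 160 170 168 156 155 162 171 162 151 140 138 144 148 144 142 143 143
  132 123 124 152 170 170]
 [172 174 172 170 158 157 156 155 153 149 137 136 140 146 150 147 150 154
  136 126 127 156 166 139]
 [168 168 171 174 159 150 166 166 163 157 157 157 157 156 156 152 147 120
  118 128 124 124 123 124]
 [170 170 172 169 153 154 171 177 181 179 168 173 176 1
[... 659 characters left out ...]
69 172 160 144 173 186 151 114 100 106 123 116 132 139 137 125 107
  121 127 123 127 125 127]
 [169 172 166 160 151 172 160 130 106  91 109 123 128 135 138 132 121 122
  125 125 125 125 124 126]
 [167 168 165 154 150 174 147 131 136 141 137 139 137 140 140 131 116 117
  125 129 128 127 124 127]
 [170 175 162 141 168 152 129 130 130 127 131 130 131 132 135 133 125 125
  129 128 128 130 126 125]
 [168 172 173 168 179 190 150 129 132 134 128 130 128 135 135 137 128 123
  125 125 126 127 128 125]
 [170 168 170 169 170 170 165 138 126 128 127 123 125 129 127 125 122 124
  125 125 125 125 123 126]
 [171 170 170 167 136 124 125 126 125 124 129 130 124 128 122 126 126 126
  121 132 161 172 172 155]]
```

```bash
cat >> h.py <<'E'
from scipy.spatial.transform import Rotation as Ro
def rot(q): return Ro.from_quat(np.roll(q,-1))
def go(pos,zdir,ydir):
    "rows' numbers to reach TCP pos with tool z, y directions"
    s=r.read_state();R0=rot(s["tool_rot"])
    z=np.array(zdir,float);z/=np.linalg.norm(z);y=np.array(ydir,float);y-=z*(y@z);y/=np.linalg.norm(y)
    best=None
    for k in(1,-1):
        Rt=Ro.from_matrix(np.c_[np.cross(k*y,z),k*y,z]);d=(R0.inv()*Rt).as_rotvec()
        print("t",np.round(R0.inv().apply(np.array(pos)-s["ee_pos"])/500,4),"a",np.round(d/2,4),"deg%.0f"%np.degrees(np.linalg.norm(d)),"mm%.0f"%np.linalg.norm(np.array(pos)-s["ee_pos"]))
E
python3 - <<'E'
from h import *
np.set_printoptions(precision=1,suppress=True)
T,S=r.camera("top"),r.camera("scene")
ta=lambda x,y:(180+x/4-.375,140+y/4-.375)
sb=lambda x,y:(210+x/4-.375,150+y/4-.375)
print("rim L",tri(T,ta(460,338),S,sb(353,162)),"rim R",tri(T,ta(768,318),S,sb(545,320)))
f=cv2.cvtColor(T["frame"],cv2.COLOR_BGR2HSV)
m=cv2.inRange(f,(0,70,20),(25,255,140));m[:140]=0;m[230:]=0;m[:,:280]=0;m[:,385:]=0
m=cv2.morphologyEx(m,cv2.MORPH_CLOSE,np.ones((3,3)))
c=max(cv2.findContours(m,0,1)[0],key=cv2.contourArea)[:,0].astype(float)
P=np.array([plane(T,p,53)[:2] for p in c],np.float32)
print(cv2.minAreaRect(P),cv2.boxPoints(cv2.minAreaRect(P)))
print("cam",-T["R"].T@T["t"],"spoon",plane(T,ta(112,306),8),plane(T,ta(60,270),8))
np.set_printoptions(precision=4)
go((400,300,200),(.3,-.3,-1),(0,1,0))
E
```

```text
rim L (array([505.7,  40.1,  72.2]), np.float64(0.7958374873955995)) rim R (array([ 525.4, -184.3,   60. ]), np.float64(20.312652246519104))
((622.8463745117188, -63.5491943359375), (182.2970733642578, 222.0164337158203), 3.1853437423706055) [[ 525.7   42.2]
 [ 538.  -179.5]
 [ 720.  -169.3]
 [ 707.7   52.4]]
cam [ 445.9  -47.6 1426.8] spoon [536.6 304.    8. ] [564.3 343.    8. ]
t [-0.5256 -0.2492  0.0106] a [ 0.1099 -0.1688 -0.164 ] deg30 mm291
t [-0.5256 -0.2492  0.0106] a [-0.2382 -0.1551  1.379 ] deg161 mm291
```

```bash
python3 -m pendant '[{"tx":-0.2},{"tx":-0.4,"ty":-0.1},{"tx":-0.525,"ty":-0.25,"tz":0.01,"ax":0.11,"ay":-0.169,"az":-0.164},{"tx":-0.525,"ty":-0.25,"tz":0.01,"ax":0.11,"ay":-0.169,"az":-0.164},{"tx":-0.525,"ty":-0.25,"tz":0.01,"ax":0.11,"ay":-0.169,"az":-0.164}]' -1 10; python3 -c "
from h import *
np.set_printoptions(precision=4,suppress=True)
s=r.read_state();print(s['qpos'],s['ee_pos'],rot(s['tool_rot']).as_matrix())"
```

```text
[ 1.1304  0.3001  1.5212 -0.      1.3207 -0.0666] [200.8141 511.9501 205.2705] [[-0.931   0.3651 -0.0001]
 [ 0.3651  0.931  -0.0003]
 [-0.     -0.0003 -1.    ]]schema error: expected keys tx, ty, tz, ax, ay, az
```

```bash
python3 -m pendant '[{"tx":-0.2,"ty":0,"tz":0,"ax":0,"ay":0,"az":0},{"tx":-0.4,"ty":-0.1,"tz":0,"ax":0.05,"ay":-0.08,"az":-0.08},{"tx":-0.525,"ty":-0.25,"tz":0.01,"ax":0.11,"ay":-0.169,"az":-0.164},{"tx":-0.525,"ty":-0.25,"tz":0.01,"ax":0.11,"ay":-0.169,"az":-0.164},{"tx":-0.525,"ty":-0.25,"tz":0.01,"ax":0.11,"ay":-0.169,"az":-0.164}]' -1 10; python3 -c "
from h import *
np.set_printoptions(precision=4,suppress=True)
s=r.read_state();print(s['qpos'],s['ee_pos'],rot(s['tool_rot']).as_matrix())
go((400,200,200),(.5,-.5,-.8),(.7,.7,0))"
```

```text
time_s: 0.8
ee_pos: [372.5, 337.9, 201.4]
tool_rot: [0.145, 0.018, 0.979, -0.14]
ft_force: [1.4, -0.8, -0.5]
grip_width: 57.3
grip_force: 0.0
[ 0.8759  0.2323  1.6692 -0.42    1.3027 -0.5334] [372.5204 337.8853 201.3605] [[-0.9573  0.0749  0.2794]
 [-0.0063  0.9603 -0.2789]
 [-0.2892 -0.2687 -0.9188]]
t [-0.0501 -0.26    0.0948] a [ 0.0597 -0.1514  0.3715] deg46 mm141
t [-0.0501 -0.26    0.0948] a [ 0.1897  0.0749 -1.1836] deg138 mm141
```

```bash
cat > kin.py <<'E'
from h import *
from scipy.optimize import least_squares
A=lambda ax,t:Ro.from_euler(ax,t).as_matrix()
def fk(q,p):
    a,d,h,L1,e,L2,Lt=p
    R1=A('z',q[0]);R2=R1@A('y',q[1]);R3=R2@A('y',q[2]);R5=R3@A('z',q[3])@A('y',q[4]);R6=R5@A('z',q[5])
    return R1@[a,d,h]+R2@[0,0,L1]+R3@[e,0,L2]+R6@[0,0,Lt],R6
lo=[-3.03,-.79,.23,-1.04,0,-2.55];hi=[3.03,2.21,2.52,4.18,3.07,2.55]
D=[([1.1304,.3001,1.5212,0,1.3207,-.0666],[200.81,511.95,205.27]),([.8759,.2323,1.6692,-.42,1.3027,-.5334],[372.52,337.885,201.36])]
def fit(D):
    p0=np.array([0,37,180,450,0,430,300.])
    return least_squares(lambda p:np.r_[np.concatenate([fk(q,p)[0]-x for q,x in D]),(p-p0)*.001],p0).x
def ik(pos,zd,yd,p,q0):
    z=np.array(zd,float);z/=np.linalg.norm(z);y=np.array(yd,float);y-=z*(y@z);y/=np.linalg.norm(y)
    C=fk([0]*6,p)[1];Rt=np.c_[np.cross(y,z),y,z]
    def f(q):
        x,R=fk(q,p);return np.r_[(x-pos)/100,(Ro.from_matrix(Rt.T@(R@CT)).as_rotvec())*2]
    s=least_squares(f,np.clip(q0,np.array(lo)+.01,np.array(hi)-.01),bounds=(lo,hi));return s.x,s.cost
CT=np.eye(3)
E
python3 - <<'E'
from kin import *
np.set_printoptions(precision=3,suppress=True)
p=fit(D);print(p)
for q,x in D: print(fk(q,p)[0]-x,fk(q,p)[1])
E
```

```text
[-12.928  36.594 174.632 450.497  18.89  447.212 270.565]
[-0. -0. -0.] [[-0.365 -0.931 -0.   ]
 [-0.931  0.365 -0.   ]
 [ 0.     0.    -1.   ]]
[0. 0. 0.] [[-0.075 -0.957  0.279]
 [-0.96  -0.006 -0.279]
 [ 0.269 -0.289 -0.919]]
```

```bash
sed -i 's/^CT=.*/CT=np.array([[0,-1,0],[1,0,0],[0,0,1.]])/' kin.py; python3 - <<'E'
from kin import *
np.set_printoptions(precision=2,suppress=True)
p=fit(D);rng=np.random.default_rng(0)
for tip in((515,-68,45),(580,-66,175)):
 for psi in(0,20,35):
  for pit in(25,35,50):
   c,s=np.cos(np.radians(pit)),np.sin(np.radians(pit));ps=np.radians(psi)
   z=[c*np.cos(ps),c*np.sin(ps),-s];best=None
   for k in(1,-1):
    for q4 in(0,1.5,3.1):
      y=[-k*np.sin(ps),k*np.cos(ps),0]
      x,co=ik(np.array(tip),z,y,p,[-.2,.2,2.2,q4,.4,-q4+(1.5 if k<0 else 0)])
      if best is None or co<best[0]-1e-6:best=(co,k,x)
   print(tip,psi,pit,"cost %.4f k%d"%best[:2],best[2])
E
```

```text
(515, -68, 45) 0 25 cost 0.0000 k-1 [-0.38  0.39  2.44  2.68  0.85 -1.42]
(515, -68, 45) 0 35 cost 0.0000 k-1 [-0.35  0.28  2.39  2.56  0.53 -1.26]
(515, -68, 45) 0 50 cost 0.0000 k-1 [-0.3   0.22  2.26  1.6   0.19 -0.27]
(515, -68, 45) 20 25 cost 0.0000 k-1 [-0.6   0.43  2.34  2.    0.95 -1.2 ]
(515, -68, 45) 20 35 cost 0.0000 k-1 [-0.55  0.34  2.3   1.83  0.72 -0.96]
(515, -68, 45) 20 50 cost 0.0000 k-1 [-0.45  0.26  2.19  1.28  0.5  -0.33]
(515, -68, 45) 35 25 cost 0.0000 k-1 [-0.68  0.49  2.2   1.62  1.06 -1.08]
(515, -68, 45) 35 35 cost 0.0000 k-1 [-0.62  0.4   2.18  1.47  0.89 -0.87]
(515, -68, 45) 35 50 cost 0.0000 k-1 [-0.51  0.32  2.11  1.1   0.71 -0.43]
(580, -66, 175) 0 25 cost 0.0000 k-1 [-0.3   0.12  2.25  2.45  0.43 -1.05]
(580, -66, 175) 0 35 cost 0.0000 k-1 [-0.28  0.08  2.16  1.75  0.23 -0.35]
(580, -66, 175) 0 50 cost 0.0000 k1 [-0.25  0.1   2.    0.43  0.4  -2.16]
(580, -66, 175) 20 25 cost 0.0000 k-1 [-0.5   0.19  2.16  1.74  0.76 -0.69]
(580, -66, 175) 20 35 cost 0.0000 k-1 [-0.46  0.15  2.08  1.4   0.64 -0.32]
(580, -66, 175) 20 50 cost 0.0000 k-1 [-0.38  0.15  1.94  0.78  0.65  0.3 ]
(580, -66, 175) 35 25 cost 0.0000 k-1 [-0.58  0.29  2.03  1.47  1.01 -0.63]
(580, -66, 175) 35 35 cost 0.0000 k-1 [-0.53  0.24  1.97  1.24  0.91 -0.39]
(580, -66, 175) 35 50 cost 0.0000 k-1 [-0.44  0.22  1.86  0.82  0.86  0.03]
```

```bash
cat >> kin.py <<'E'
P=fit(D)
def goR(pos,Rt):
    s=r.read_state();R0=rot(s["tool_rot"]);d=(R0.inv()*Ro.from_matrix(Rt)).as_rotvec()
    print("t",np.round(R0.inv().apply(np.array(pos)-s["ee_pos"])/500,4),"a",np.round(d/2,4),"deg%.0f"%np.degrees(np.linalg.norm(d)),"mm%.0f"%np.linalg.norm(np.array(pos)-s["ee_pos"]))
def zy(psi,pit):
    c,s,ps=np.cos(np.radians(pit)),np.sin(np.radians(pit)),np.radians(psi)
    return [c*np.cos(ps),c*np.sin(ps),-s],[np.sin(ps),-np.cos(ps),0]
def toward(pos,psi,pit,f,q0=[-.58,.38,2.3,1.9,.8,-1.1]):
    q=r.read_state()["qpos"];qt,co=ik(np.array(pos),*zy(psi,pit),P,q0);print("target q",qt.round(2),"cost%.4f"%co)
    x,R=fk(q+(qt-q)*f,P);print(x.round(0));goR(x,R@CT)
E
python3 -c "
from kin import *
toward((440,-100,120),20,30,.33)"
```

```text
target q [-0.82  0.09  2.41  1.53  0.92 -0.8 ] cost0.0000
[365. 217. 114.]
t [ 0.0664 -0.1857  0.2242] a [-0.1219  0.3062  0.3342] deg54 mm149
```

```bash
python3 -m pendant '[{"tx":0.03,"ty":-0.09,"tz":0.11,"ax":-0.06,"ay":0.15,"az":0.165},{"tx":0.066,"ty":-0.186,"tz":0.224,"ax":-0.122,"ay":0.306,"az":0.334},{"tx":0.066,"ty":-0.186,"tz":0.224,"ax":-0.122,"ay":0.306,"az":0.334},{"tx":0.066,"ty":-0.186,"tz":0.224,"ax":-0.122,"ay":0.306,"az":0.334},{"tx":0.066,"ty":-0.186,"tz":0.224,"ax":-0.122,"ay":0.306,"az":0.334}]'; python3 -c "
from kin import *
s=r.read_state();print(s['qpos'].round(2),fk(s['qpos'],P)[0]-s['ee_pos'])
toward((440,-100,120),20,30,.5)"
```

```text
time_s: 1.3
ee_pos: [364.1, 218.1, 113.7]
tool_rot: [-0.064, 0.296, 0.953, 0.009]
ft_force: [-0.4, -0.2, -0.3]
grip_width: 17.4
grip_force: 0.0
[ 0.39  0.18  1.91  0.1   1.14 -0.62] [ 2.15340508  0.87742732 -1.33465725]
target q [-0.82  0.09  2.41  1.53  0.92 -0.8 ] cost0.0000
[405. 124. 101.]
t [-0.1766 -0.1079  0.0046] a [-0.2625  0.2182  0.4456] deg64 mm104
```

```bash
python3 -m pendant '[{"tx":-0.035,"ty":-0.022,"tz":0.001,"ax":-0.052,"ay":0.044,"az":0.09},{"tx":-0.07,"ty":-0.043,"tz":0.002,"ax":-0.105,"ay":0.087,"az":0.178},{"tx":-0.105,"ty":-0.065,"tz":0.003,"ax":-0.157,"ay":0.131,"az":0.267},{"tx":-0.141,"ty":-0.086,"tz":0.004,"ax":-0.21,"ay":0.174,"az":0.356},{"tx":-0.177,"ty":-0.108,"tz":0.005,"ax":-0.262,"ay":0.218,"az":0.446}]'; python3 -c "
from kin import *
s=r.read_state();print(s['qpos'].round(2))
toward((440,-100,120),20,30,.5)"
```

```text
time_s: 1.8
ee_pos: [406.7, 123.7, 101.8]
tool_rot: [-0.145, 0.562, 0.79, 0.196]
ft_force: [0.4, 0.4, -0.1]
grip_width: 0.4
grip_force: 0.0
[-0.1   0.17  2.04  0.56  1.07 -0.74]
target q [-0.82  0.09  2.41  1.53  0.92 -0.8 ] cost0.0000
[440.  44. 110.]
t [-0.1474  0.018  -0.0899] a [-0.2214  0.109   0.2961] deg44 mm87
```

```bash
python3 -c "
from kin import *
toward((440,-100,100),20,30,1)"
```

```text
target q [-0.82  0.15  2.42  1.59  0.92 -0.89] cost0.0000
[ 440. -100.  100.]
t [-0.3954 -0.0679 -0.2089] a [-0.483   0.1741  0.594 ] deg90 mm226
```

```bash
python3 -m pendant '[{"tx":-0.03,"ty":0.004,"tz":-0.018,"ax":-0.044,"ay":0.022,"az":0.059},{"tx":-0.06,"ty":0.008,"tz":-0.036,"ax":-0.088,"ay":0.044,"az":0.118},{"tx":-0.09,"ty":0.012,"tz":-0.054,"ax":-0.132,"ay":0.066,"az":0.177},{"tx":-0.12,"ty":0.015,"tz":-0.072,"ax":-0.177,"ay":0.087,"az":0.237},{"tx":-0.147,"ty":0.018,"tz":-0.09,"ax":-0.221,"ay":0.109,"az":0.296}]'; python3 -c "
from kin import *
toward((440,-95,100),20,30,1)"
```

```text
time_s: 2.3
ee_pos: [439.7, 43.9, 109.8]
tool_rot: [-0.154, 0.756, 0.521, 0.365]
ft_force: [0.9, 0.5, 0.9]
grip_width: 0.5
grip_force: 0.0
target q [-0.8   0.14  2.42  1.6   0.91 -0.89] cost0.0000
[440. -95. 100.]
t [-0.2015  0.1115 -0.1566] a [-0.2747  0.0853  0.2948] deg47 mm139
```

```bash
python3 -m pendant '[{"tx":-0.04,"ty":0.022,"tz":-0.031,"ax":-0.055,"ay":0.017,"az":0.059},{"tx":-0.08,"ty":0.044,"tz":-0.062,"ax":-0.11,"ay":0.034,"az":0.118},{"tx":-0.12,"ty":0.067,"tz":-0.094,"ax":-0.165,"ay":0.051,"az":0.177},{"tx":-0.16,"ty":0.09,"tz":-0.125,"ax":-0.22,"ay":0.068,"az":0.236},{"tx":-0.201,"ty":0.111,"tz":-0.157,"ax":-0.275,"ay":0.085,"az":0.295}]'; python3 -c "
from kin import *
go((485,-82,30),*zy(20,30))
go((519,-68,30),*zy(20,30))"
```

```text
time_s: 2.8
ee_pos: [440.0, -95.3, 100.4]
tool_rot: [-0.093, 0.85, 0.186, 0.484]
ft_force: [0.5, -0.6, 0.4]
grip_width: 0.2
grip_force: 0.0
t [-0.0731  0.0092  0.1524] a [-0.0241  0.008   0.0267] deg4 mm85
t [-0.0731  0.0092  0.1524] a [-0.0124 -0.0372 -1.5436] deg177 mm85
t [-0.0353  0.0112  0.2154] a [-0.0241  0.008   0.0267] deg4 mm109
t [-0.0353  0.0112  0.2154] a [-0.0124 -0.0372 -1.5436] deg177 mm109
```

```bash
python3 -m pendant '[{"tx":-0.073,"ty":0.009,"tz":0.1,"ax":-0.024,"ay":0.008,"az":0.027},{"tx":-0.073,"ty":0.009,"tz":0.152,"ax":-0.024,"ay":0.008,"az":0.027},{"tx":-0.073,"ty":0.009,"tz":0.152,"ax":-0.024,"ay":0.008,"az":0.027},{"tx":-0.055,"ty":0.01,"tz":0.18,"ax":-0.024,"ay":0.008,"az":0.027},{"tx":-0.035,"ty":0.011,"tz":0.215,"ax":-0.024,"ay":0.008,"az":0.027}]'; python3 -c "
from kin import *
s=r.read_state();print(s['ee_pos'],s['ft_force'])
a=cv2.resize(r.camera('scene')['frame'][120:270,200:400],None,fx=4,fy=4,interpolation=2);cv2.imwrite('pics/pre.png',a)"
```

```text
time_s: 3.3
ee_pos: [519.0, -66.0, 30.8]
tool_rot: [-0.088, 0.853, 0.153, 0.492]
ft_force: [0.4, -0.5, 0.3]
grip_width: 0.5
grip_force: 0.0
[519.03961399 -66.02475887  30.77613287] [ 0.36262952 -0.47233722  0.30650244]
```

View pics/pre.png

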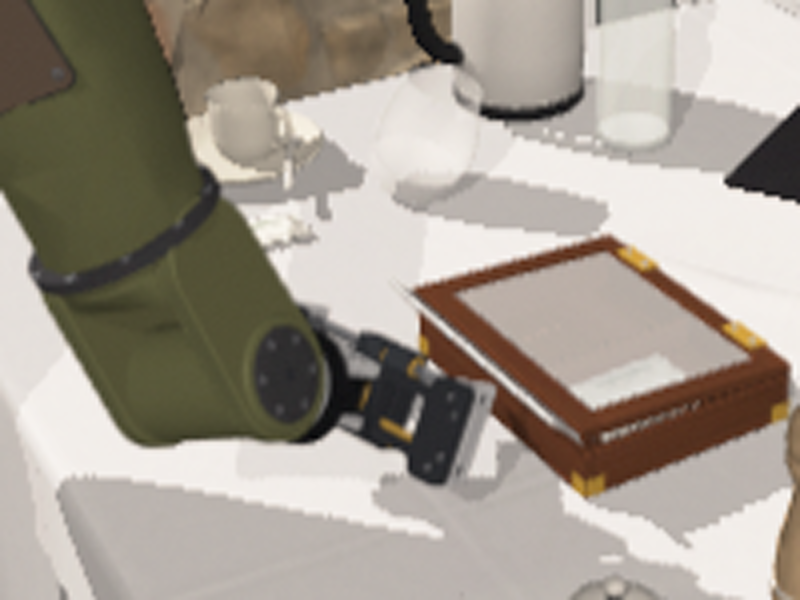

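The tool is in front of the case at crop (470,430) and under the strip, with the fingers hidden by the gripper. Lid, case and bell are undisturbed. Next I'll lift slowly and watch the force.

```bash
python3 -m pendant '[{"tx":0.007,"ty":0,"tz":-0.004,"ax":0,"ay":0,"az":0},{"tx":0.014,"ty":0,"tz":-0.008,"ax":0,"ay":0,"az":0},{"tx":0.021,"ty":0,"tz":-0.012,"ax":0,"ay":0,"az":0},{"tx":0.028,"ty":0,"tz":-0.016,"ax":0,"ay":0,"az":0}]';python3 -m pendant '[{"tx":0.007,"ty":0,"tz":-0.004,"ax":0,"ay":0,"az":0},{"tx":0.014,"ty":0,"tz":-0.008,"ax":0,"ay":0,"az":0},{"tx":0.021,"ty":0,"tz":-0.012,"ax":0,"ay":0,"az":0}]'
```

```text
time_s: 3.75
ee_pos: [518.6, -66.4, 47.0]
tool_rot: [-0.088, 0.853, 0.153, 0.492]
ft_force: [0.2, -0.8, -0.5]
grip_width: 0.3
grip_force: 0.0
time_s: 4.05
ee_pos: [518.3, -65.8, 58.0]
tool_rot: [-0.088, 0.853, 0.153, 0.491]
ft_force: [-0.3, -0.4, -7.0]
grip_width: 0.4
grip_force: 2.4
```

```bash
python3 -m pendant '[{"tx":0.008,"ty":0,"tz":-0.0045,"ax":0,"ay":0,"az":0},{"tx":0.016,"ty":0,"tz":-0.009,"ax":0,"ay":0,"az":0},{"tx":0.024,"ty":0,"tz":-0.0138,"ax":0,"ay":0,"az":0},{"tx":0.032,"ty":0,"tz":-0.0184,"ax":0,"ay":0,"az":0},{"tx":0.038,"ty":0,"tz":-0.022,"ax":0,"ay":0,"az":0}]';python3 -c "
from kin import *
S=r.camera('scene');a=cv2.resize(S['frame'][100:250,200:400],None,fx=4,fy=4,interpolation=2);cv2.imwrite('pics/l1.png',a)
go((518,-66,62),*zy(20,30))
go((546,-60,66),*zy(20,30))"
```

```text
time_s: 4.55
ee_pos: [518.9, -65.8, 80.7]
tool_rot: [-0.088, 0.853, 0.153, 0.492]
ft_force: [-1.3, 1.1, -6.1]
grip_width: 0.8
grip_force: 2.4
t [-0.034  -0.0004  0.0174] a [-0.0026  0.0004  0.002 ] deg0 mm19
t [-0.034  -0.0004  0.0174] a [-7.0000e-04 -4.1000e-03 -1.5688e+00] deg180 mm19
t [0.0013 0.0079 0.0624] a [-0.0026  0.0004  0.002 ] deg0 mm31
t [0.0013 0.0079 0.0624] a [-7.0000e-04 -4.1000e-03 -1.5688e+00] deg180 mm31
```

View pics/l1.png

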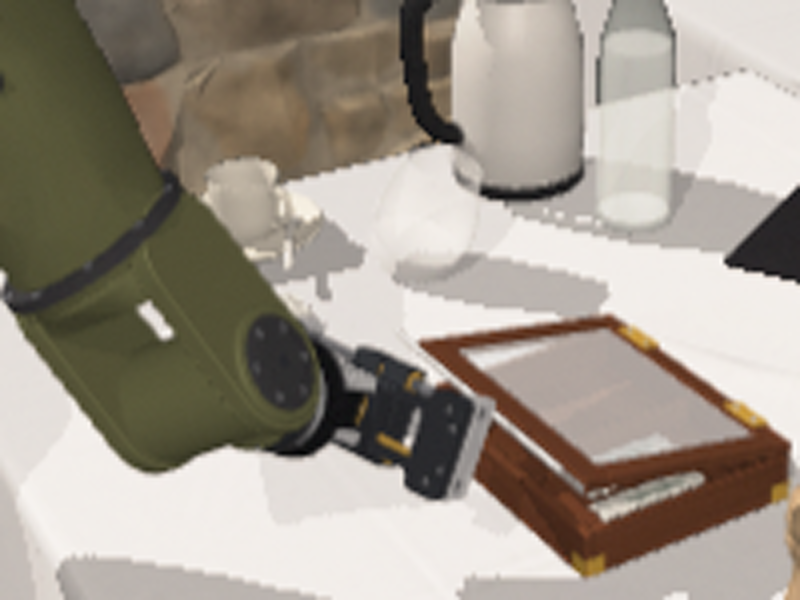

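The lid has risen to about 9°, and the case corner at (590,570) has not moved. I'll lift a little more by the strip, then dip and move under the lid's front edge.

```bash
python3 -m pendant '[{"tx":0.009,"ty":0,"tz":-0.005,"ax":0,"ay":0,"az":0},{"tx":0.019,"ty":0,"tz":-0.011,"ax":0,"ay":0,"az":0},{"tx":0.019,"ty":0,"tz":-0.011,"ax":0,"ay":0,"az":0}]'; python3 -m pendant '[{"tx":-0.025,"ty":0,"tz":0.015,"ax":0,"ay":0,"az":0},{"tx":-0.057,"ty":0,"tz":0.033,"ax":0,"ay":0,"az":0},{"tx":-0.057,"ty":0,"tz":0.033,"ax":0,"ay":0,"az":0}]'; python3 -c "
from kin import *
go((547,-60,60),*zy(20,30))"
```

```text
time_s: 4.9
ee_pos: [519.1, -65.8, 92.1]
tool_rot: [-0.088, 0.852, 0.154, 0.492]
ft_force: [-4.0, 0.7, -1.0]
grip_width: 0.4
grip_force: 2.3
time_s: 5.2
ee_pos: [519.0, -65.8, 57.5]
tool_rot: [-0.089, 0.853, 0.153, 0.492]
ft_force: [-0.4, 0.9, 0.5]
grip_width: 0.6
grip_force: 0.0
t [0.0327 0.0086 0.0465] a [-0.0028  0.0007  0.0011] deg0 mm29
t [0.0327 0.0086 0.0465] a [-1.0000e-03 -4.4000e-03 -1.5697e+00] deg180 mm29
```

```bash
python3 -m pendant '[{"tx":0.01,"ty":0.003,"tz":0.015,"ax":0,"ay":0,"az":0},{"tx":0.021,"ty":0.006,"tz":0.03,"ax":0,"ay":0,"az":0},{"tx":0.033,"ty":0.009,"tz":0.046,"ax":0,"ay":0,"az":0},{"tx":0.033,"ty":0.009,"tz":0.046,"ax":0,"ay":0,"az":0}]'; python3 -c "
from kin import *
for p in((549,-60,77),(556,-60,105),(573,-60,131),(594,-60,155)):go(p,*zy(20,30))" | sed -n 'p;n'
```

```text
time_s: 5.6
ee_pos: [548.2, -59.9, 62.0]
tool_rot: [-0.088, 0.852, 0.154, 0.492]
ft_force: [-0.2, -0.1, 0.2]
grip_width: 0.7
grip_force: 0.0
t [ 0.0267  0.0008 -0.0139] a [-0.0028  0.0001  0.0027] deg0 mm15
t [ 0.0817  0.0058 -0.0305] a [-0.0028  0.0001  0.0027] deg0 mm44
t [ 0.1427  0.0178 -0.0289] a [-0.0028  0.0001  0.0027] deg0 mm73
t [ 0.2039  0.0325 -0.0188] a [-0.0028  0.0001  0.0027] deg0 mm104
```

```bash
python3 -m pendant '[{"tx":0.014,"ty":0,"tz":-0.007,"ax":0,"ay":0,"az":0},{"tx":0.028,"ty":0.001,"tz":-0.014,"ax":0,"ay":0,"az":0},{"tx":0.045,"ty":0.002,"tz":-0.02,"ax":0,"ay":0,"az":0},{"tx":0.063,"ty":0.004,"tz":-0.025,"ax":0,"ay":0,"az":0},{"tx":0.082,"ty":0.006,"tz":-0.031,"ax":0,"ay":0,"az":0}]'; python3 -m pendant '[{"tx":0.015,"ty":0.003,"tz":0,"ax":0,"ay":0,"az":0},{"tx":0.03,"ty":0.006,"tz":0.001,"ax":0,"ay":0,"az":0},{"tx":0.045,"ty":0.009,"tz":0.001,"ax":0,"ay":0,"az":0},{"tx":0.061,"ty":0.012,"tz":0.002,"ax":0,"ay":0,"az":0},{"tx":0.061,"ty":0.012,"tz":0.002,"ax":0,"ay":0,"az":0}]';python3 -c "
from kin import *
S=r.camera('scene');T=r.camera('top');cv2.imwrite('pics/s2.png',S['frame']);cv2.imwrite('pics/t2.png',T['frame'])
a=np.hstack([cv2.resize(S['frame'][100:250,250:410],None,fx=2.5,fy=3.0,interpolation=2),cv2.resize(T['frame'][110:260,250:410],None,fx=2.5,fy=3.0,interpolation=2)]);cv2.imwrite('pics/l2.png',a)
for p in((584,-60,145),(594,-60,155),(606,-60,165)):go(p,*zy(20,30))" | sed -n 'p;n'
```

```text
time_s: 6.1
ee_pos: [553.9, -60.4, 104.2]
tool_rot: [-0.088, 0.853, 0.153, 0.491]
ft_force: [1.8, -0.3, -7.4]
grip_width: 0.7
grip_force: 3.1
time_s: 6.6
ee_pos: [571.5, -60.1, 130.9]
tool_rot: [-0.088, 0.853, 0.154, 0.491]
ft_force: [-0.2, 1.0, -0.5]
grip_width: 0.6
grip_force: 0.7
t [0.0363 0.0077 0.006 ] a [-0.0026  0.0005  0.0019] deg0 mm19
t [0.063  0.0147 0.0122] a [-0.0026  0.0005  0.0019] deg0 mm33
t [0.0916 0.0231 0.0217] a [-0.0026  0.0005  0.0019] deg0 mm48
```

View pics/l2.png

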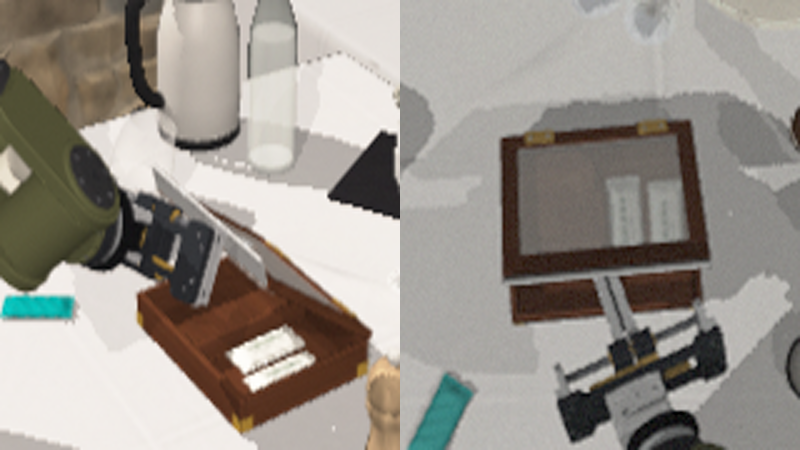

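Lifting works: the lid is at about 35°, and the case corner is still at scene (347,243). I'll continue up.

```bash
python3 -m pendant '[{"tx":0.012,"ty":0.003,"tz":0.002,"ax":0,"ay":0,"az":0},{"tx":0.024,"ty":0.005,"tz":0.004,"ax":0,"ay":0,"az":0},{"tx":0.036,"ty":0.008,"tz":0.006,"ax":0,"ay":0,"az":0},{"tx":0.05,"ty":0.011,"tz":0.009,"ax":0,"ay":0,"az":0},{"tx":0.063,"ty":0.015,"tz":0.012,"ax":0,"ay":0,"az":0}]'; python3 -c "
from kin import *
S=r.camera('scene');T=r.camera('top');cv2.imwrite('pics/s3.png',S['frame']);cv2.imwrite('pics/t3.png',T['frame'])
a=np.hstack([cv2.resize(S['frame'][140:240,290:410],None,fx=3.3,fy=6.0,interpolation=2),cv2.resize(T['frame'][140:240,270:390],None,fx=3.3,fy=6.0,interpolation=2)]);cv2.imwrite('pics/l3.png',a)
for p in((600,-60,160),(606,-60,165),(610,-60,168)):go(p,*zy(20,30))" | sed -n 'p;n'
```

```text
time_s: 7.2
ee_pos: [593.5, -59.8, 154.0]
tool_rot: [-0.089, 0.853, 0.153, 0.491]
ft_force: [-5.8, 4.7, -3.6]
grip_width: 0.3
grip_force: 3.3
t [0.0147 0.0042 0.0042] a [-0.003   0.0008  0.002 ] deg0 mm8
t [0.0289 0.0084 0.009 ] a [-0.003   0.0008  0.002 ] deg0 mm16
t [0.0379 0.0112 0.0124] a [-0.003   0.0008  0.002 ] deg0 mm21
```

View pics/l3.png

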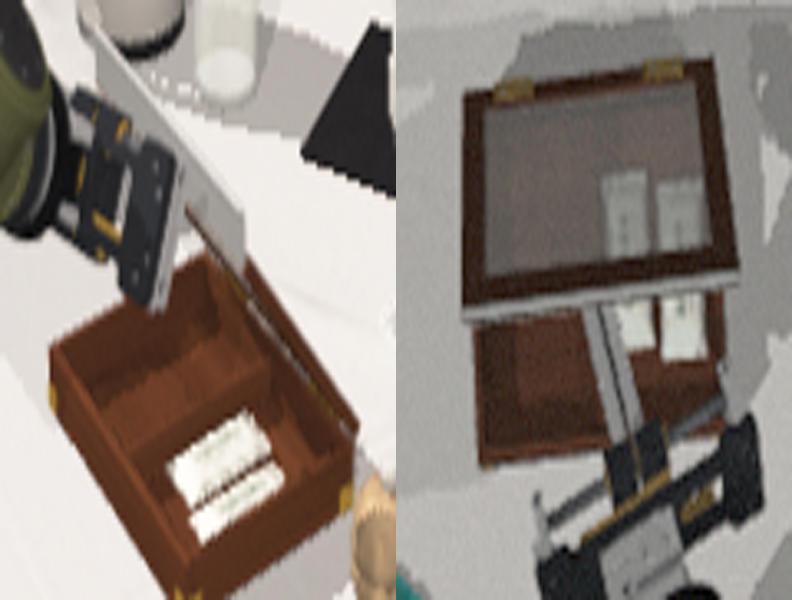

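```bash
python3 -c "
from kin import *
S=r.camera('scene');T=r.camera('top')
sc=lambda x,y:(290+x/3.3-.35,140+y/6-.4);tc=lambda x,y:(270+x/3.3-.35,140+y/6-.4)
H=np.array([713.5,-58.5,42]);u=np.array([np.cos(.056),np.sin(.056),0])
for n,a,b,off in(('rimR',(246,213),(738,272),(201.4,18+7)),('midR',(244,240),(738,278),(190.7,9+7)),('rootR',(243,266),(738,285),(180,7))):
    X,e=tri(S,sc(*a),T,tc(*b));d=X-H;g=np.degrees(np.arctan2(d[2],-d@u))
    print(n,X.round(1),e.round(1),'radius %.0f'%np.hypot(d[2],d@u),'exp %.0f'%np.hypot(*off),'theta %.1f'%(g-np.degrees(np.arctan2(off[1],off[0]))))
"
```

```text
rimR [ 519.4 -395.6  348. ] 120.0 radius 373 exp 203 theta 48.1
midR [ 517.4 -398.3  339.6] 121.5 radius 367 exp 191 theta 49.4
rootR [ 515.5 -401.   331.3] 122.0 radius 362 exp 180 theta 50.9
```

```bash
cat > lid.py <<'E'
from kin import *
H=np.array([713.5,-58.5,42]);u=np.array([np.cos(.056),np.sin(.056),0])
def th(n,S,a,T,b,off):
    X,e=tri(S,a,T,b);d=X-H;g=np.degrees(np.arctan2(d[2],-d@u))
    print(n,X.round(1),e.round(1),'radius %.0f'%np.hypot(d[2],d@u),'exp %.0f'%np.hypot(*off),'theta %.1f'%(g-np.degrees(np.arctan2(off[1],off[0]))))
E
python3 -c "
from lid import *
S=r.camera('scene');T=r.camera('top')
sc=lambda x,y:(290+x/3.3-.35,140+y/6-.4);tc=lambda x,y:(270+(x-396)/3.3-.35,140+y/6-.4)
for n,a,b,off in(('rimR',(246,213),(738,272),(201.4,18+7)),('midR',(244,240),(738,278),(190.7,9+7)),('rootR',(243,266),(738,285),(180,7))): th(n,S,sc(*a),T,tc(*b),off)
"
```

```text
rimR [ 597.6 -172.7  199.9] 0.3 radius 200 exp 203 theta 45.2
midR [ 596.1 -173.7  187.6] 0.6 radius 191 exp 191 theta 44.9
rootR [ 594.5 -174.9  175.7] 0.3 radius 183 exp 180 theta 44.6
```

Triangulation gives 45° with consistent radii, matching the nominal path. Five degrees more.

```bash
python3 -m pendant '[{"tx":0.008,"ty":0.002,"tz":0.002,"ax":0,"ay":0,"az":0},{"tx":0.015,"ty":0.004,"tz":0.004,"ax":0,"ay":0,"az":0},{"tx":0.022,"ty":0.006,"tz":0.007,"ax":0,"ay":0,"az":0},{"tx":0.03,"ty":0.008,"tz":0.009,"ax":0,"ay":0,"az":0},{"tx":0.03,"ty":0.008,"tz":0.009,"ax":0,"ay":0,"az":0}]'; python3 -c "
from kin import *
for p in((600,-60,145),(540,-80,165),(440,-95,200)):go(p,*zy(20,30))"| sed -n 'p;n'
```

```text
time_s: 8.0
ee_pos: [606.1, -59.9, 164.8]
tool_rot: [-0.088, 0.853, 0.153, 0.491]
ft_force: [-2.0, 2.2, -3.9]
grip_width: 0.5
grip_force: 1.6
t [-0.0401 -0.004   0.01  ] a [-0.0029  0.0011  0.0017] deg0 mm21
t [-0.0689 -0.0083 -0.1194] a [-0.0029  0.0011  0.0017] deg0 mm69
t [-0.1077 -0.0499 -0.3257] a [-0.0029  0.0011  0.0017] deg0 mm173
```

```bash
python3 -m pendant '[{"tx":-0.04,"ty":-0.004,"tz":0.01,"ax":0,"ay":0,"az":0},{"tx":-0.06,"ty":-0.006,"tz":-0.05,"ax":0,"ay":0,"az":0},{"tx":-0.07,"ty":-0.01,"tz":-0.13,"ax":0,"ay":0,"az":0},{"tx":-0.09,"ty":-0.03,"tz":-0.22,"ax":0,"ay":0,"az":0},{"tx":-0.108,"ty":-0.05,"tz":-0.32,"ax":0,"ay":0,"az":0}]'; python3 -c "
from kin import *
S=r.camera('scene');T=r.camera('top');cv2.imwrite('pics/s4.png',S['frame']);cv2.imwrite('pics/t4.png',T['frame'])
a=np.hstack([cv2.resize(S['frame'][140:250,290:410],None,fx=3.3,fy=5.4,interpolation=2),cv2.resize(T['frame'][140:250,270:390],None,fx=3.3,fy=5.4,interpolation=2)]);cv2.imwrite('pics/l4.png',a)"
```

```text
time_s: 8.5
ee_pos: [442.7, -93.9, 198.4]
tool_rot: [-0.088, 0.853, 0.153, 0.491]
ft_force: [0.2, -1.0, 0.6]
grip_width: 0.2
grip_force: 0.0
```

View pics/l4.png

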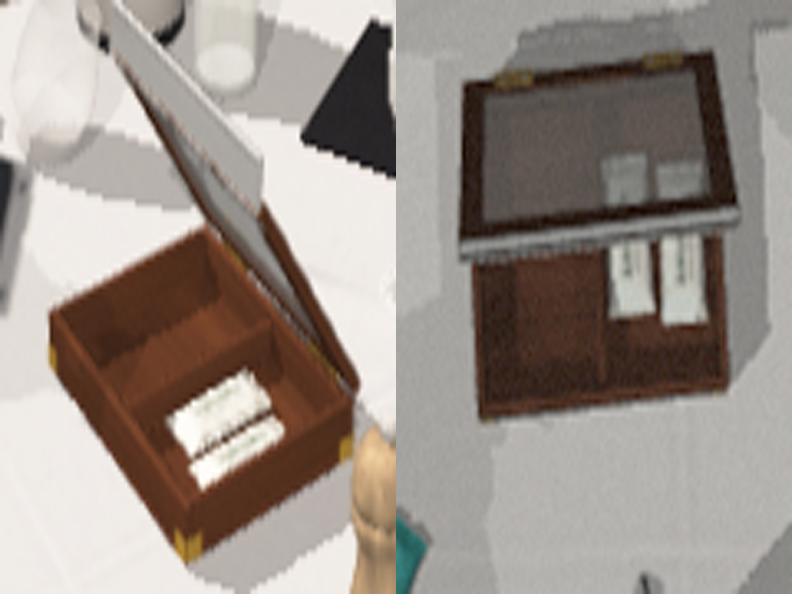

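The lid stands by itself. In the scene half its right rim end is at (263,157) and the root at (263,207). In the top half the strip end is at (740,208–222), the case front corners at (480,412) and (727,390), and the divider end near (602,383).

```bash
python3 -c "
from lid import *
S=r.camera('scene');T=r.camera('top')
sc=lambda x,y:(290+x/3.3-.35,140+y/5.4-.4);tc=lambda x,y:(270+(x-396)/3.3-.35,140+y/5.4-.4)
for n,a,b,off in(('rimR',(263,157),(740,208),(201.4,25)),('rootR',(263,207),(739,222),(180,7))): th(n,S,sc(*a),T,tc(*b),off)
print('FL',tri(S,sc(50,312),T,tc(480,412)),'FR',tri(S,sc(187,500),T,tc(727,388)))
F=np.array([plane(T,tc(480,412),42),plane(T,tc(727,388),42)]);print(F,np.linalg.norm(F[0]-F[1]))
print('divider front',plane(T,tc(602,383),35), 'floor seen',plane(T,tc(560,330),12))
c=np.mean(F,0)[:2]+88*u[:2];print('case centre from front',c,'from hinge',H[:2]-88*u[:2])
v=np.array([-u[1],u[0]]);print('bay centre',(H[:2]-88*u[:2])+54*v)
# check bay: dark-brown wall/floor edges along y through the bay near x=575
s=r.read_state();print(s['qpos'].round(2))
"
```

```text
rimR [ 613.  -173.1  214.7] 0.3 radius 203 exp 203 theta 51.2
rootR [ 610.9 -175.4  188.9] 2.2 radius 183 exp 180 theta 51.2
FL (array([529.6330322 ,  41.23535264,  38.99026409]), np.float64(2.448061445918101)) FR (array([ 540.93193475, -177.68561448,   42.87506991]), np.float64(2.9646607646655543))
[[ 530.56500053   40.5397277    42.        ]
 [ 539.66599297 -177.08598248   42.        ]] 217.81592640354262
divider front [544.80900448 -67.40457629  35.        ] floor seen [576.42343498 -30.40722162  12.        ]
case centre from front [622.97754881 -63.34770268] from hinge [625.63794794 -63.4254247 ]
bay centre [622.61552824  -9.51007458]
[-0.79 -0.1   2.34  1.36  0.94 -0.48]
```

```bash
cat >> kin.py <<'E'
def target(pos,psi,pit,k=1,q0=None,f=None):
    q=r.read_state()["qpos"];z,y=zy(psi,pit);y=-k*np.array(y);sols=[]
    for q4 in(-.3,.3,.8,1.5):
      for q6 in(-1.5,-.5,.5,1.5):
        x,co=ik(np.array(pos),z,y,P,[.3,.2,2.,q4,.6,q6])
        if co<1e-4:sols.append((np.abs(x-q).max(),x))
    if not sols:print("none");return
    x=min(sols,key=lambda s:s[0])[1];print("k",k,"q",x.round(2))
    if f:
        X,R=fk(q+(x-q)*f,P);print(X.round(0));goR(X,R@CT)
E
python3 -c "
from kin import *
print(r.read_state()['qpos'].round(2))
for k in(1,-1):
    target((465,270,80),-4,65,k,f=.4);target((465,270,6),-4,65,k);target((582,-11,18),2.9,65,k);target((580,-11,120),2.9,65,k)"
```

```text
[-0.79 -0.1   2.34  1.36  0.94 -0.48]
k 1 q [ 0.59  0.26  1.96 -0.46  0.62 -0.58]
[422.  53.  97.]
t [-0.1469 -0.294   0.1545] a [ 0.2708 -0.2201 -0.4517] deg65 mm182
k 1 q [ 0.59  0.38  2.01 -0.61  0.47 -0.4 ]
k 1 q [-0.11  0.4   1.95  0.19  0.37 -1.9 ]
k 1 q [-0.11  0.23  1.88  0.12  0.6  -1.82]
k -1 q [ 0.58  0.26  1.96 -0.45  0.62  2.55]
[423.  53.  97.]
t [-0.1449 -0.2934  0.1552] a [ 0.0878 -0.3247  0.1516] deg42 mm181
none
k -1 q [-0.11  0.4   1.95  0.19  0.37  1.24]
k -1 q [-0.11  0.23  1.88  0.12  0.6   1.32]
```

```bash
python3 -m pendant '[{"tx":-0.03,"ty":-0.06,"tz":0.03,"ax":0.054,"ay":-0.044,"az":-0.09},{"tx":-0.059,"ty":-0.118,"tz":0.062,"ax":0.108,"ay":-0.088,"az":-0.181},{"tx":-0.088,"ty":-0.176,"tz":0.093,"ax":0.162,"ay":-0.132,"az":-0.271},{"tx":-0.118,"ty":-0.235,"tz":0.124,"ax":0.217,"ay":-0.176,"az":-0.361},{"tx":-0.147,"ty":-0.294,"tz":0.154,"ax":0.271,"ay":-0.22,"az":-0.452}]' 0.3; python3 -c "
from kin import *
target((465,270,110),-4,65,1,f=.5)"
```

```text
time_s: 9.2
ee_pos: [421.3, 55.8, 94.6]
tool_rot: [-0.066, 0.802, 0.491, 0.335]
ft_force: [0.3, -0.8, 0.1]
grip_width: 37.4
grip_force: 0.0
k 1 q [ 0.59  0.21  1.94 -0.42  0.68 -0.63]
[418. 145.  68.]
t [ 0.0977 -0.1082  0.1142] a [ 0.1729 -0.1232 -0.4967] deg62 mm93
```

```bash
python3 -m pendant '[{"tx":0.02,"ty":-0.02,"tz":0.01,"ax":0.026,"ay":-0.018,"az":-0.073},{"tx":0.035,"ty":-0.04,"tz":0.03,"ax":0.052,"ay":-0.037,"az":-0.147},{"tx":0.055,"ty":-0.06,"tz":0.05,"ax":0.078,"ay":-0.055,"az":-0.22},{"tx":0.075,"ty":-0.08,"tz":0.08,"ax":0.104,"ay":-0.074,"az":-0.294},{"tx":0.09,"ty":-0.1,"tz":0.09,"ax":0.13,"ay":-0.092,"az":-0.37}]'; python3 -c "
from kin import *
target((465,270,80),-4,65,1,f=.6)"
```

```text
time_s: 9.7
ee_pos: [414.7, 134.9, 76.3]
tool_rot: [-0.003, 0.601, 0.772, 0.209]
ft_force: [-0.2, 0.2, -0.4]
grip_width: 61.1
grip_force: 0.0
k 1 q [ 0.59  0.26  1.96 -0.46  0.62 -0.58]
[438. 196.  64.]
t [0.0934 0.0587 0.0747] a [ 0.0809 -0.1142 -0.3911] deg48 mm67
```

```bash
python3 -m pendant '[{"tx":0.019,"ty":0.012,"tz":0.008,"ax":0.016,"ay":-0.023,"az":-0.078},{"tx":0.037,"ty":0.023,"tz":0.02,"ax":0.032,"ay":-0.046,"az":-0.156},{"tx":0.056,"ty":0.035,"tz":0.04,"ax":0.049,"ay":-0.069,"az":-0.235},{"tx":0.075,"ty":0.047,"tz":0.055,"ax":0.065,"ay":-0.091,"az":-0.313},{"tx":0.093,"ty":0.059,"tz":0.07,"ax":0.081,"ay":-0.114,"az":-0.391}]'; python3 -c "
from kin import *
z,y=zy(-4,65)
go((465,270,60),z,-np.array(y))"
```

```text
time_s: 10.2
ee_pos: [438.1, 195.1, 66.0]
tool_rot: [0.104, 0.314, 0.94, 0.08]
ft_force: [0.3, -0.1, -0.3]
grip_width: 60.8
grip_force: 0.0
t [0.0506 0.1467 0.0374] a [ 0.0209 -0.1085 -0.2969] deg36 mm80
t [0.0506 0.1467 0.0374] a [-0.1422 -0.0274  1.2663] deg146 mm80
```

```bash
python3 -m pendant '[{"tx":0.01,"ty":0.03,"tz":0.007,"ax":0.004,"ay":-0.022,"az":-0.06},{"tx":0.02,"ty":0.06,"tz":0.014,"ax":0.008,"ay":-0.044,"az":-0.12},{"tx":0.03,"ty":0.09,"tz":0.021,"ax":0.013,"ay":-0.066,"az":-0.18},{"tx":0.04,"ty":0.12,"tz":0.028,"ax":0.017,"ay":-0.088,"az":-0.24},{"tx":0.051,"ty":0.147,"tz":0.037,"ax":0.021,"ay":-0.109,"az":-0.297}]'; python3 -c "
from kin import *
cv2.imwrite('pics/s5.png',r.camera('scene')['frame']);cv2.imwrite('pics/t5.png',r.camera('top')['frame'])
z,y=zy(-4,65)
go((466,270.5,7),z,-np.array(y))"
```

```text
time_s: 10.7
ee_pos: [464.9, 270.5, 60.2]
tool_rot: [0.217, 0.034, 0.976, -0.007]
ft_force: [0.3, 0.3, 1.0]
grip_width: 61.3
grip_force: 0.0
t [0.0409 0.0002 0.0968] a [-0.     -0.0006 -0.0006] deg0 mm53
t [0.0409 0.0002 0.0968] a [-1.0000e-03  1.0000e-04  1.5702e+00] deg180 mm53
```

```bash
python3 -m pendant '[{"tx":0.01,"ty":0,"tz":0.025,"ax":0,"ay":0,"az":0},{"tx":0.02,"ty":0,"tz":0.05,"ax":0,"ay":0,"az":0},{"tx":0.032,"ty":0,"tz":0.077,"ax":0,"ay":0,"az":0},{"tx":0.041,"ty":0,"tz":0.097,"ax":0,"ay":0,"az":0},{"tx":0.041,"ty":0,"tz":0.097,"ax":0,"ay":0,"az":0}]'; python3 -m pendant '[{"tx":0,"ty":0,"tz":0,"ax":0,"ay":0,"az":0},{"tx":0,"ty":0,"tz":0,"ax":0,"ay":0,"az":0},{"tx":0,"ty":0,"tz":0,"ax":0,"ay":0,"az":0},{"tx":0,"ty":0,"tz":0,"ax":0,"ay":0,"az":0},{"tx":0,"ty":0,"tz":0,"ax":0,"ay":0,"az":0}]' -1 6
```

```text
time_s: 11.3
ee_pos: [466.2, 266.6, 6.4]
tool_rot: [0.215, 0.039, 0.976, -0.008]
ft_force: [0.8, -0.3, -0.2]
grip_width: 60.9
grip_force: 0.0
time_s: 11.8
ee_pos: [467.2, 267.7, 9.0]
tool_rot: [0.217, 0.038, 0.975, -0.007]
ft_force: [0.3, 1.3, 0.7]
grip_width: 37.7
grip_force: 5.9
```

```bash
python3 -m pendant '[{"tx":-0.02,"ty":0,"tz":-0.046,"ax":0,"ay":0,"az":0},{"tx":-0.04,"ty":0,"tz":-0.095,"ax":0,"ay":0,"az":0},{"tx":-0.07,"ty":0,"tz":-0.165,"ax":0,"ay":0,"az":0},{"tx":-0.07,"ty":0,"tz":-0.165,"ax":0,"ay":0,"az":0}]'; python3 -c "
from kin import *
S=r.camera('scene')['frame'];cv2.imwrite('pics/s6.png',S);cv2.imwrite('pics/t6.png',r.camera('top')['frame'])
print(r.read_state()['qpos'].round(2));z,y=zy(2.9,65)
go((485,100,95),z,-np.array(y));go((490,-11,85),z,-np.array(y));target((490,-11,85),2.9,65,1,f=.5)"
```

```text
time_s: 12.2
ee_pos: [465.4, 268.9, 102.9]
tool_rot: [0.219, 0.038, 0.975, -0.005]
ft_force: [0.2, -0.1, 0.0]
grip_width: 37.8
grip_force: 5.9
[ 0.59  0.24  1.94 -0.44  0.65 -0.6 ]
t [-0.0586 -0.3312  0.0348] a [-0.0258  0.0009 -0.0587] deg7 mm169
t [-0.0586 -0.3312  0.0348] a [1.3000e-03 3.9000e-02 1.5116e+00] deg173 mm169
t [-0.075  -0.5518  0.0638] a [-0.0258  0.0009 -0.0587] deg7 mm280
t [-0.075  -0.5518  0.0638] a [1.3000e-03 3.9000e-02 1.5116e+00] deg173 mm280
k 1 q [-0.14  0.11  2.13  0.18  0.48 -1.9 ]
[493. 129.  85.]
t [-0.0606 -0.2716  0.0585] a [-0.0192  0.0316 -0.0345] deg6 mm142
```

```bash
python3 -m pendant '[{"tx":-0.012,"ty":-0.066,"tz":0.007,"ax":-0.005,"ay":0,"az":-0.012},{"tx":-0.024,"ty":-0.132,"tz":0.014,"ax":-0.01,"ay":0,"az":-0.024},{"tx":-0.036,"ty":-0.2,"tz":0.021,"ax":-0.015,"ay":0,"az":-0.036},{"tx":-0.048,"ty":-0.266,"tz":0.028,"ax":-0.021,"ay":0,"az":-0.048},{"tx":-0.059,"ty":-0.331,"tz":0.035,"ax":-0.026,"ay":0.001,"az":-0.059}]';  python3 -c "
from kin import *
z,y=zy(2.9,65)
go((490,-11,85),z,-np.array(y))"
```

```text
time_s: 12.8
ee_pos: [484.5, 98.5, 93.3]
tool_rot: [0.215, -0.026, 0.976, 0.005]
ft_force: [0.7, 1.0, -1.0]
grip_width: 37.6
grip_force: 5.9
t [ 0.0074 -0.2192  0.0151] a [-0.0002 -0.0015  0.001 ] deg0 mm110
t [ 0.0074 -0.2192  0.0151] a [ 2.4000e-03 -3.0000e-04 -1.5698e+00] deg180 mm110
```

```bash
python3 -m pendant '[{"tx":0.001,"ty":-0.044,"tz":0.003,"ax":0,"ay":0,"az":0},{"tx":0.003,"ty":-0.088,"tz":0.006,"ax":0,"ay":0,"az":0},{"tx":0.005,"ty":-0.132,"tz":0.01,"ax":0,"ay":0,"az":0},{"tx":0.007,"ty":-0.18,"tz":0.013,"ax":0,"ay":-0.001,"az":0},{"tx":0.007,"ty":-0.219,"tz":0.015,"ax":0,"ay":-0.001,"az":0}]';  python3 -c "
from kin import *
S=r.camera('scene');T=r.camera('top');cv2.imwrite('pics/s7.png',S['frame']);cv2.imwrite('pics/t7.png',T['frame'])
a=np.hstack([cv2.resize(S['frame'][140:260,270:400],None,fx=3,fy=4.9,interpolation=2),cv2.resize(T['frame'][140:260,260:390],None,fx=3,fy=4.9,interpolation=2)]);cv2.imwrite('pics/l7.png',a)
# packet seen from top: white mask
f=cv2.cvtColor(T['frame'],cv2.COLOR_BGR2HSV)
z,y=zy(2.9,65)
go((582,-11,75),z,-np.array(y))"
```

```text
time_s: 13.3
ee_pos: [489.9, -10.5, 84.8]
tool_rot: [0.215, -0.025, 0.976, 0.005]
ft_force: [-0.1, 0.4, -0.2]
grip_width: 37.5
grip_force: 5.9
t [-0.1581 -0.0089  0.0954] a [-0.0006 -0.0009 -0.0007] deg0 mm92
t [-0.1581 -0.0089  0.0954] a [-1.50e-03  1.00e-03  1.57e+00] deg180 mm92
```

```bash
python3 -m pendant '[{"tx":-0.032,"ty":-0.002,"tz":0.019,"ax":0,"ay":0,"az":0},{"tx":-0.064,"ty":-0.004,"tz":0.038,"ax":0,"ay":0,"az":0},{"tx":-0.096,"ty":-0.006,"tz":0.057,"ax":0,"ay":0,"az":0},{"tx":-0.127,"ty":-0.008,"tz":0.076,"ax":0,"ay":0,"az":0},{"tx":-0.158,"ty":-0.009,"tz":0.095,"ax":0,"ay":-0.001,"az":0}]';  python3 -c "
from kin import *
T=r.camera('top');S=r.camera('scene')
for n,C,w in(('t',T,(285,375,180,215)),('s',S,(300,345,165,225))):
    f=C['frame'];x0,x1,y0,y1=w
    m=np.array([''.join('#' if (p.min()>95 and int(p.max())-int(p.min())<40) else '.' for p in row) for row in f[y0:y1,x0:x1]])
    print(n);print('\n'.join(m))
Q=[(582+d*.9987-s*.05,-11+s+d*.05,72) for d in(-20,66) for s in(-20,20)]
print(proj(T,Q).round(0).tolist(),proj(S,Q).round(0).tolist())
z,y=zy(2.9,65)
go((582,-11,20),z,-np.array(y))"
```

```text
time_s: 13.9
ee_pos: [582.7, -8.3, 75.5]
tool_rot: [0.217, -0.025, 0.976, 0.005]
ft_force: [-0.1, -0.5, -0.5]
grip_width: 38.0
grip_force: 5.9
t
####.............###.................................................#####################
####............................................##############################...........#
####...............................#########################.........................#####
####.................#################################...................####.......######
####....#################################....######.###...###.....############......######
###########################.....######.##.....#..#############....############......######
##############.........##.#####..#..#.............############....############......######
#####.........#...##############..................####.#######....############......######
########..........##############..................############...#############......######
########..........##############..................############...#############......######
########..........##############.............
[... 4567 characters left out ...]
..........
################...........................##
################.........................####
#################........................####
###################.......................###
####################......................###
#####################......................##
######################.......................
#######################......................
########################.....................
[[320.0, 203.0], [306.0, 204.0], [318.0, 174.0], [304.0, 175.0]] [[327.0, 196.0], [319.0, 190.0], [351.0, 188.0], [344.0, 182.0]]
t [ 0.0492 -0.0051  0.0995] a [-0.      0.0005  0.0006] deg0 mm56
t [ 0.0492 -0.0051  0.0995] a [-8.0000e-04 -0.0000e+00 -1.5702e+00] deg180 mm56
```

Held straight in the image: columns 303–318 and rows 186–201, against a predicted 304–320. Lowering now.

```bash
python3 -m pendant '[{"tx":0.01,"ty":-0.001,"tz":0.02,"ax":0,"ay":0,"az":0},{"tx":0.02,"ty":-0.002,"tz":0.04,"ax":0,"ay":0,"az":0},{"tx":0.03,"ty":-0.003,"tz":0.06,"ax":0,"ay":0,"az":0},{"tx":0.039,"ty":-0.004,"tz":0.08,"ax":0,"ay":0,"az":0},{"tx":0.047,"ty":-0.005,"tz":0.094,"ax":0,"ay":0,"az":0}]'; python3 -m pendant '[{"tx":0,"ty":0,"tz":0,"ax":0,"ay":0,"az":0},{"tx":0.001,"ty":0,"tz":0.002,"ax":0,"ay":0,"az":0},{"tx":0.001,"ty":0,"tz":0.002,"ax":0,"ay":0,"az":0}]'
```

```text
time_s: 14.5
ee_pos: [580.8, -11.8, 22.9]
tool_rot: [0.217, -0.025, 0.976, 0.005]
ft_force: [0.7, 0.0, -0.1]
grip_width: 38.0
grip_force: 5.8
time_s: 14.8
ee_pos: [581.5, -11.8, 23.4]
tool_rot: [0.218, -0.025, 0.976, 0.005]
ft_force: [-0.4, 0.4, -0.0]
grip_width: 37.7
grip_force: 5.8
```

```bash
python3 -m pendant '[{"tx":0.001,"ty":0,"tz":0.003,"ax":0,"ay":0,"az":0},{"tx":0.003,"ty":0,"tz":0.006,"ax":0,"ay":0,"az":0},{"tx":0.003,"ty":0,"tz":0.006,"ax":0,"ay":0,"az":0}]'; python3 -c "
from h import *
for i in range(3): r.camera('top');s=r.read_state();print(s['ee_pos'].round(1),s['ft_force'].round(1))"
```

```text
time_s: 15.1
ee_pos: [581.6, -11.8, 20.2]
tool_rot: [0.218, -0.025, 0.976, 0.005]
ft_force: [0.7, -0.3, 2.6]
grip_width: 38.5
grip_force: 6.0
[581.6 -11.8  20.2] [ 0.2 -0.3  2.5]
[581.6 -11.8  20.1] [1.1 0.5 2.8]
[581.6 -11.8  20.1] [ 1.6 -0.3  2.7]
```

Floor contact at 2.6 N. Release, then withdraw along the tool axis.

```bash
python3 -m pendant '[{"tx":0,"ty":0,"tz":0,"ax":0,"ay":0,"az":0},{"tx":0,"ty":0,"tz":0,"ax":0,"ay":0,"az":0},{"tx":0,"ty":0,"tz":0,"ax":0,"ay":0,"az":0},{"tx":0,"ty":0,"tz":0,"ax":0,"ay":0,"az":0},{"tx":0,"ty":0,"tz":0,"ax":0,"ay":0,"az":0}]' 0.2; python3 -m pendant '[{"tx":-0.01,"ty":0,"tz":-0.02,"ax":0,"ay":0,"az":0},{"tx":-0.015,"ty":0,"tz":-0.06,"ax":0,"ay":0,"az":0},{"tx":-0.02,"ty":0,"tz":-0.12,"ax":0,"ay":0,"az":0},{"tx":0,"ty":0,"tz":-0.2,"ax":0,"ay":0,"az":0},{"tx":0,"ty":0,"tz":-0.28,"ax":0,"ay":0,"az":0}]'; python3 -m pendant '[{"tx":0.04,"ty":0,"tz":-0.04,"ax":0,"ay":0,"az":0},{"tx":0.1,"ty":0,"tz":-0.06,"ax":0,"ay":0,"az":0},{"tx":0.18,"ty":0.05,"tz":-0.08,"ax":0,"ay":0,"az":0},{"tx":0.2,"ty":0.15,"tz":-0.08,"ax":0,"ay":0,"az":0},{"tx":0.2,"ty":0.25,"tz":-0.08,"ax":0,"ay":0,"az":0}]'
python3 -c "
from kin import *
S=r.camera('scene');T=r.camera('top');cv2.imwrite('pics/s8.png',S['frame']);cv2.imwrite('pics/t8.png',T['frame'])
a=np.hstack([cv2.resize(S['frame'][140:320,280:460],None,fx=2.2,fy=3.3,interpolation=2),cv2.resize(T['frame'][120:260,260:440],None,fx=2.2,fy=4.2,interpolation=2)[:594]]) ;cv2.imwrite('pics/l8.png',a)"
```

```text
time_s: 15.75
ee_pos: [581.2, -11.8, 19.7]
tool_rot: [0.217, -0.025, 0.976, 0.005]
ft_force: [-0.7, -0.0, -0.3]
grip_width: 56.1
grip_force: 0.0
time_s: 16.25
ee_pos: [520.1, -14.7, 147.6]
tool_rot: [0.217, -0.025, 0.976, 0.005]
ft_force: [0.2, -0.1, -0.1]
grip_width: 56.7
grip_force: 0.0
time_s: 16.75
ee_pos: [407.7, 95.3, 141.0]
tool_rot: [0.218, -0.024, 0.976, 0.005]
ft_force: [1.8, -0.7, 0.7]
grip_width: 56.6
grip_force: 0.0Traceback (most recent call last):
  File "<string>", line 4, in <module>
    a=np.hstack([cv2.resize(S['frame'][140:320,280:460],None,fx=2.2,fy=3.3,interpolation=2),cv2.resize(T['frame'][120:260,260:440],None,fx=2.2,fy=4.2,interpolation=2)[:594]]) ;cv2.imwrite('pics/l8.png',a)
    return _nx.concatenate(arrs, 1, dtype=dtype, casting=casting)
           ~~~~~~~~~~~~~~~^^^^^^^^^^^^^^^^^^^^^^^^^^^^^^^^^^^^^^^
ValueError: all the input array dimensions except for the concatenation axis must match exactly, but along dimension 0, the array at index 0 has size 594 and the array at index 1 has size 588
```

```bash
python3 -c "
import cv2,numpy as np
S=cv2.imread('pics/s8.png');T=cv2.imread('pics/t8.png')
a=np.hstack([cv2.resize(S[140:290,280:420],(400,590),interpolation=2),cv2.resize(T[135:245,270:390],(400,590),interpolation=2)]) ;cv2.imwrite('pics/l8.png',a)"
```

```text
(no output)
```

View pics/l8.png

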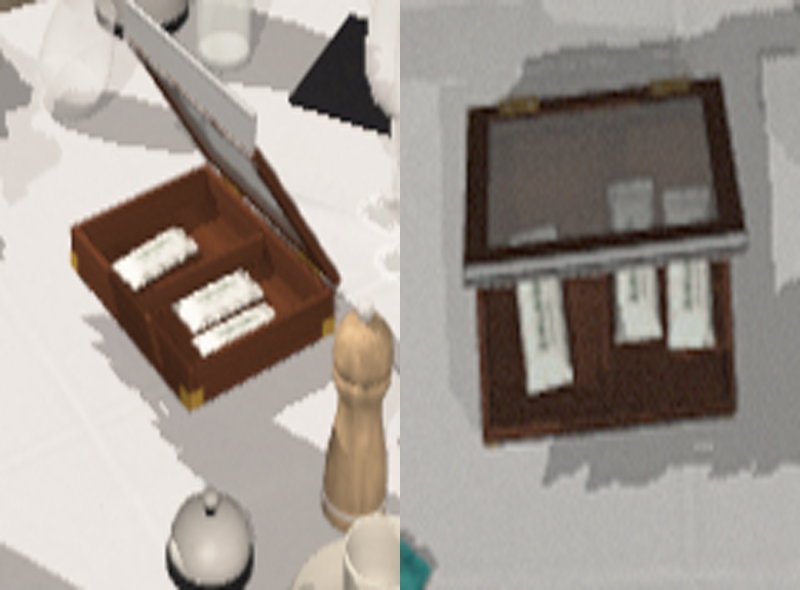

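The packet lies flat in the empty bay, top half (518–573, 275–392), lengthwise and within about 6° of the other two. The lid is unchanged, with its rim still at scene (370,169). The case, bell and mill are in place and the robot is clear, so I'm handing in.

```bash
python3 -c "
from workcell import r
print(r.finish_job())"
```

```text
the job is handed in; nothing more can be done
None
```

The job is handed in at about 17 s: the lid stands by itself at about 51° (two-camera measurement), the packet lies flat lengthwise in the empty bay about 6° off the line of the other two, and the case, bell and light mill show no shift in the last pictures; the dark mill and tumbler were not re-checked.

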